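# Click the screw carousel round to the tall standoff

## Task

With a fingertip, gently flick the tabs on the rim of the screw carousel so that its wheel advances anticlockwise (seen from above), click by click, and leave it on the exact click where the tall standoff stands in line with the fixed pointer. Do not run it past the pointer or turn it the long way round. Grip and lift nothing: the carousel keeps its place on the bench and the other things lying about stay where they are.

Things in the scene. Friction and masses are not known exactly. Their poses are not given: they have to be found in the camera images.
- hub (a point): Wheel centre, on its vertical axis, 38 mm above the bench. The wheel is a flat white plastic disc of radius 58 mm, 12 to 30 mm above the bench (pocket walls and hub up to 38 mm), on a vertical axis. Ten equal pockets lie round it, 36 degrees (0.628 rad) apart. Ten finger tabs stick out radially from its rim to radius 77 mm: see wheel and carousel
- standoff (a point): Top of the tall standoff, a plain dark steel hexagonal post 12 mm across, fixed upright in one pocket, 42 mm from the wheel's axis; its top (this point) is 58 mm above the bench. The other nine pockets hold only tiny flat-lying screws. The direction from hub to standoff gives the wheel's angle in the world
- pick_spot (a point): The point fixed to the carousel's foot, 42 mm from the axis, in line with the pointer and 58 mm above the bench, where the standoff's top must come to rest
- pointer_tip (a point): Tip of the fixed pointer, a dark steel finger 5 mm thick, 54 mm above the bench, that points at the axis and ends 54 mm from it; tabs pass beneath. It is carried by an upright post 94 to 102 mm from the axis, 18 mm wide, 56 mm high, on a low bar. It looks away from the robot, up to 35 degrees to either side
- wheel (a joint): Wheel angle in rad, growing anticlockwise seen from above, 0 when standoff and pointer are in line. A spring click stop holds it at every multiple of 0.628 rad (play about 0.06 either way); about 1.5 N at a tab takes it out, and past half way it snaps into the next stop and stays. Starts 2, 3 or 4 clicks short (-1.26, -1.88 or -2.51). Tabs: 7 mm wide, 12 to 38 mm above the bench, at 18, 54, 90.. degrees either side of the standoff
- carousel: The carousel's round dark cast foot, radius 54 mm, loose on the bench, held only by its weight (about 1.9 kg in all, rubber sole). Origin on the wheel's axis at bench level, x towards the pointer, z up. Between neighbouring tabs there is about 37 mm clear; under and between them, and out to 110 mm from the axis, the bench is free, except for the pointer's post and bar
- phone: Bystander: black phone lying flat, 148 x 71 x 9 mm, origin at the middle of its underside, x along its length
- driver: Bystander: small black-handled screwdriver lying on the bench, about 150 mm long, x axis along it
- cleaner: Bystander: upright bottle of cleaner, 50 mm in diameter, 120 mm high, origin at the middle of its underside
- tin: Bystander: round aluminium tin, 56 mm in diameter, 40 mm high, origin at the middle of its underside

How it is judged:
On the way, in this order (a step that is already met when the one before it is completed fails the run):
1. the fingers touch the wheel while the standoff is still short of the pointer (contact force between the fingers and wheel above 0.3 N and value of joint wheel below -0.8 rad).
2. the standoff comes to the click in line with the pointer (horizontal distance between standoff and pick_spot below 0.006 m), for 0.2 s.
At the end, for the whole second after the job is handed in: The standoff rests within 6 mm of the spot at the pointer (one click is 26 mm), the wheel is still, and the carousel stands flat within 25 mm of where it stood (horizontal distance between standoff and pick_spot below 0.006 m and velocity of joint wheel between -0.1 and 0.1 rad/s and distance of carousel from where it was at the start of the episode below 0.025 m and angle between carousel's own z axis and vertical below 0.05 rad and linear speed of carousel below 0.01 m/s); the robot touches nothing.
It fails at once if the wheel is run past the pointer to the next click (value of joint wheel above 0.4 rad).
It fails at once if the wheel is turned the other way round (value of joint wheel below -3.3 rad).
It fails at once if the wheel is shoved or squeezed hard (over 25 N) (contact force between the fingers and wheel above 25 N).
It fails at once if the carousel is lifted, tipped or pushed along the bench (height (world z) of carousel above 0.008 m or distance of carousel from where it was at the start of the episode above 0.03 m or angle between carousel's own z axis and vertical above 0.12 rad).
It fails at once if a bystander is moved (distance of any of phone, driver, cleaner, tin from where it was at the start of the episode above 0.015 m).
It also fails if it takes over 58 s, if anything falls off the work surface, if the arm or the gripper's body presses on something with over 40 N, if the wrist force passes 120 N, or if a joint passes its speed limit or range.

## Robot

A 7-joint arm with a two-finger parallel gripper is mounted at the origin on the work surface. World frame = base frame: x ahead of the robot, y to its left, z up, the work surface at z = 0. Lengths are in m, angles in rad, forces in N, time in s.
With the tool pointing down it reaches from about 0.4 to 0.85 m from the base axis. Payload 4.5 kg.
Tool frame: the origin (TCP) lies on the centre line of the jaws, within the pads' length; the fingertips stand 25 mm ahead of it and the grasp point (between the pads) lies 6 mm ahead of it; z points along the fingers, y is the direction in which the jaws open and shut (so a half turn about z gives the same grasp; the last joint's range is limited). The gripper opens to 85 mm and grips with 20 to 120 N. Pads are 22 mm wide; open, the fingers measure 114 mm over their backs; the gripper's body (76 mm by 85 mm) begins 54 mm behind the grasp point. The pads swing forward as they close: fully open they stand 13 mm farther back than shut.
Start: joints at [-1.143, 0.689, -0.195, 1.565, 0.157, 0.902, -0.215], TCP at [0.24, 0.577, 0.229] pointing down, gripper open.
Joint ranges: [-3.01, 3.01], [-0.46, 2.08], [-1.47, 1.51], [0.13, 2.56], [-1, 4.14], [0.04, 2.09], [-2.66, 2.66]. Speed limits (rad/s): [2.57, 2.57, 3.14, 3.14, 3.14, 3.14, 3.14].

## Interface

Orientations are given as [roll, pitch, yaw] about the fixed x, y, z axes, in that order (R = Rz(yaw) Ry(pitch) Rx(roll)).
In Python, from workcell import env, viewer gives the robot as it stands. Calls block until the motion is done:
- env.move_pose(position, orientation): joint-space move of the TCP to a pose.
- env.move_straight(position, orientation=None, rate=0.15): straight line of the TCP; orientation=None keeps the orientation; rate is the mean speed in m/s.
- env.move_j(angles): joint-space move.
- env.open_jaws() and env.close_gripper(newtons=None): open the fingers fully, or close them until they stop; newtons is the grip in N (None keeps the last).
- env.sleep(seconds).
- env.ik(position, orientation): joint angles nearest the present ones, or None.
- viewer.read_camera(name): name is "scene" or "top" or "wrist"; returns a dict with "pixels" (384x512x3 uint8, red, green, blue), "fx", "fy", "cx", "cy" (pixels), "k1" (the pictures are not rectified: a ray, as slopes to the right and down, at radius r is drawn at 1 + k1 r^2 times it, then the intrinsics apply), "R" (3x3) and "t" (3): a world point X has camera coordinates R X + t. Camera axes: x right, y down, z forward; pixel columns grow to the right and rows downward; lengths in m; the calibration is good to about 2 mm. A picture is of the moment at which its call begins. There is no depth.
A pose or a line that the arm cannot do raises env.Unreachable and nothing moves.
- env.job_done(): hands the job in, once; it reports no verdict.
Readings, each from a call of its own:
- env.read_time_s(): time.
- env.read_joints(): joint angles.
- env.read_joint_velocities(): joint speeds.
- env.read_tau(): joint torques, N m.
- env.read_tcp_pos(): TCP position.
- env.read_tool_rot(): TCP orientation.
- env.read_force(): force on the tool from outside, world axes, zero at the start.
- env.read_ft_torque(): the same for the moment, N m.
- env.read_gripper_width(): opening from 0.0 (shut) to 1.0 (fully open).
Only numpy, scipy, OpenCV 4.12 (cv2) and the standard library are available. Lean on these libraries where they do the work, as an engineer would, in place of code of your own. Each camera call takes 0.05 s, during which the arm holds its last target.

## Working session

There is one attempt and no reset: what is moved stays moved. The work goes in short steps, each a Python script; the robot and the scene stay as the last script left them, time stands still between calls to the robot, and variables do not carry over. Pictures are saved under pics/ and viewed, and the job is handed in when it is done.

```bash
ls; mkdir -p pics
cat > h.py <<'E'
import numpy as np, cv2
from workcell import env, viewer
def snap(n,f):
    c=viewer.read_camera(n); cv2.imwrite('pics/'+f+'.png',cv2.cvtColor(c['pixels'],cv2.COLOR_RGB2BGR))
    np.savez('pics/'+f+'.npz',**c); return c
def unproj(c,u,v,z):
    xd=(u-c['cx'])/c['fx'];yd=(v-c['cy'])/c['fy'];x,y=xd,yd
    for _ in range(30):
        s=1+c['k1']*(x*x+y*y);x,y=xd/s,yd/s
    R=np.array(c['R']);t=np.array(c['t']);o=-R.T@t;d=R.T@np.array([x,y,1.])
    return o+d*(z-o[2])/d[2]
def proj(c,X):
    p=np.array(c['R'])@np.array(X)+np.array(c['t']);x,y=p[0]/p[2],p[1]/p[2];s=1+c['k1']*(x*x+y*y)
    return np.array([c['fx']*x*s+c['cx'],c['fy']*y*s+c['cy']])
E
python3 - <<'E'
from h import *
for n in ['scene','top','wrist']: 
    c=snap(n,n+'0'); print(n,c['fx'],c['k1'],-np.array(c['R']).T@c['t'])
print(env.read_time_s(),env.read_tool_rot())
E
```

```text
pics
scene 401.2997216576249 -0.11431167614884628 [ 1.00773437 -0.45972979  0.49212894]
top 441.006866238286 -0.13874301828254262 [0.56197295 0.04643514 0.8971562 ]
wrist 344.7720277437694 -0.1069602344657754 [0.16411998 0.60918369 0.37246204]
0.15 [-3.14022434e+00  1.02198368e-04  2.74786775e+00]
```

View pics/top0.png

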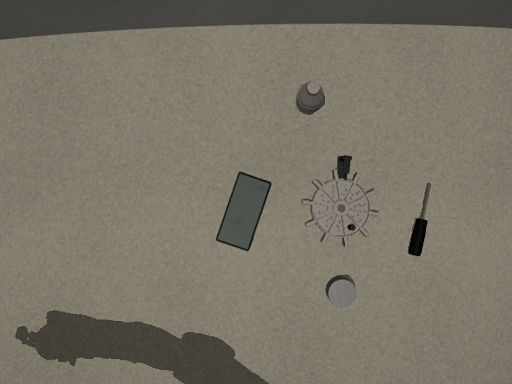

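View pics/scene0.png

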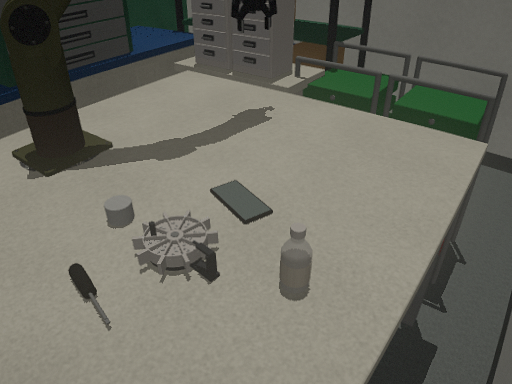

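Run:
```python
from h import *
a=cv2.imread('pics/top0.png')[140:260,290:410]
cv2.imwrite('pics/c1.png',cv2.resize(a,(600,600),interpolation=cv2.INTER_CUBIC))
a=cv2.imread('pics/scene0.png')[195:295,120:230]
cv2.imwrite('pics/c2.png',cv2.resize(a,(660,600),interpolation=cv2.INTER_CUBIC))
c=np.load('pics/top0.npz')
print(c['R'],unproj(c,341,208,.038),unproj(c,345,158,.056),unproj(c,351,227,.058))
```

```text
[[-0.01707553 -0.99981156 -0.00923449]
 [-0.99939846  0.01734585 -0.03003061]
 [ 0.03018513  0.00871615 -0.99950632]] [ 0.55814956 -0.09771097  0.038     ] [ 0.65403233 -0.10470129  0.056     ] [ 0.52163194 -0.11286753  0.058     ]
```

View pics/c1.png

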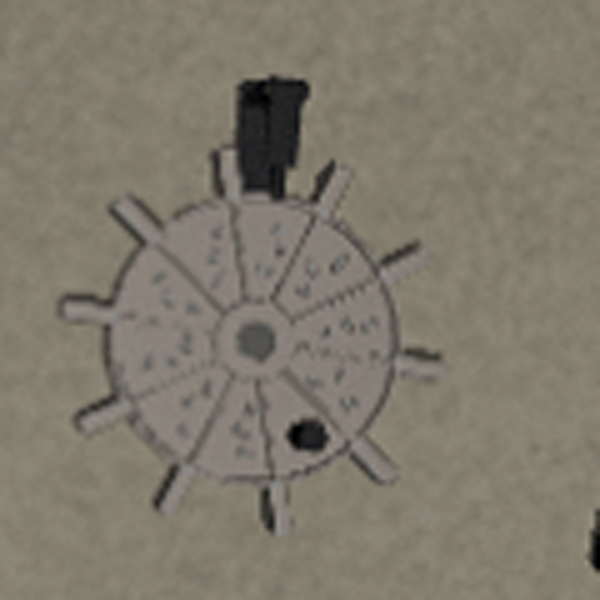

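View pics/c2.png

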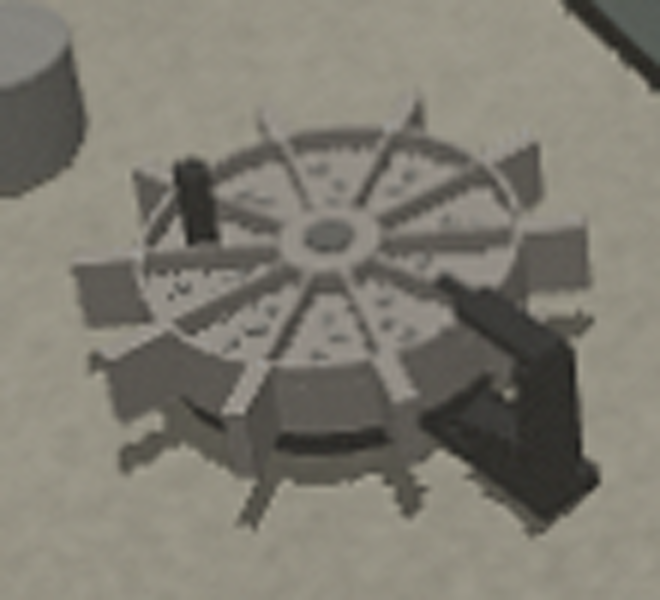

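Top view: the hub is near pixel (341,208), the standoff near (351.6,227), and the pointer and post are at the top near (343..348, 158..179). Next I'll fit the geometry using the tab tips.

```bash
cat > fit.py <<'E'
from h import *
from scipy.optimize import least_squares
c=np.load('pics/top0.npz')
P=np.array([(122,202),(62,303),(82,422),(160,505),(283,530),(392,478),(442,368),(418,248),(345,170),(222,152)])/5+[290,140]
W=np.array([unproj(c,u,v,.038)[:2] for u,v in P])
k=np.arange(10)
f=lambda p:(p[:2]+.077*np.c_[np.cos(p[2]+k*np.pi/5),np.sin(p[2]+k*np.pi/5)]-W).ravel()
s=least_squares(f,[.558,-.098,.8]);print(s.x,np.degrees(s.x[2]),np.abs(s.fun).max())
so=unproj(c,290+308/5,140+435/5,.058)[:2]-s.x[:2];print('standoff r,ang',np.hypot(*so),np.degrees(np.arctan2(so[1],so[0])))
h=s.x[:2]; tabs=np.degrees(s.x[2])
for q in [(264,195)]:
    w=unproj(c,290+q[0]/5,140+q[1]/5,.054)[:2]-h;print('tip',np.hypot(*w),np.degrees(np.arctan2(w[1],w[0])))
im=cv2.resize(cv2.imread('pics/top0.png')[140:260,290:410],(600,600),interpolation=cv2.INTER_CUBIC)
wa=np.radians(tabs+18+36*0)
st=np.radians(tabs+36*3+18)
print('standoff by tabs',np.degrees(st)-360)
for pa,col in [(st+np.radians(144),(0,255,0)),(st+np.radians(180),(0,0,255)),(st+np.radians(108),(255,0,0))]:
    for r,z in [(.054,.054),(.094,.056),(.102,.056)]:
        for o in (-.009,.009) if r>.06 else (0,):
            X=[h[0]+r*np.cos(pa)-o*np.sin(pa),h[1]+r*np.sin(pa)+o*np.cos(pa),z]
            u=(proj(c,X)-[290,140])*5;cv2.circle(im,tuple(int(round(i)) for i in u),4,col,1)
cv2.imwrite('pics/fit.png',im)
for n,u in [('tin',(342,293)),('phone',(244,212)),('cleaner',(311,103)),('driver',(417,240)),('drv tip',(429,184))]: print(n,unproj(c,*u,.02))
E
python3 fit.py
```

```text
[ 0.55905829 -0.09716337  0.75628323] 43.331837303916004 0.0037018673393386103
standoff r,ang 0.04107058150162379 -155.76323029066168
tip 0.05481778017993951 -2.714269850154445
standoff by tabs -190.66816269608395
tin [ 0.38823429 -0.10004072  0.02      ]
phone [0.55352714 0.09269693 0.02      ]
cleaner [ 0.77051938 -0.04559326  0.02      ]
driver [ 0.49055461 -0.25450681  0.02      ]
drv tip [ 0.6031231  -0.28231917  0.02      ]
```

View pics/fit.png

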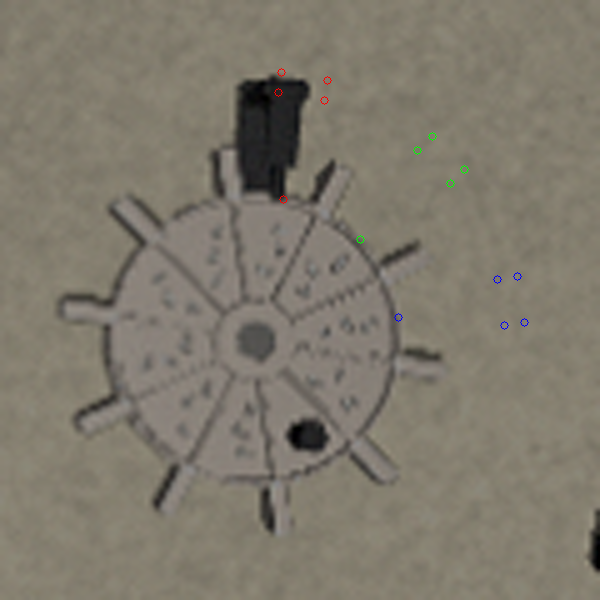

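```bash
cat >> h.py <<'E'
H=np.array([.559,-.0972])
def pose(deg,r=.08,z=.045,off=-90):
    a=np.radians(deg);y=(deg+off+180)%360-180
    return [H[0]+r*np.cos(a),H[1]+r*np.sin(a),z],[np.pi,0,np.radians(y)]
E
python3 - <<'E'
from h import *
for off in (90,-90):
  for d in (60,97,130,165,200,245):
    q=env.ik(*pose(d,off=off));print(off,d,None if q is None else np.round(q,2))
print(env.read_time_s())
E
```

```text
90 60 [ 0.14  0.93 -0.3   1.76  0.48  0.53  0.58]
90 97 [ 0.21  0.91 -0.45  1.91  0.8   0.51  0.89]
90 130 [ 0.45  0.99 -0.81  2.02  1.18  0.71  1.11]
90 165 [ 0.61  1.04 -0.96  2.08  1.29  0.83  1.69]
90 200 [ 0.5   0.91 -0.57  2.06  1.07  0.5   2.61]
90 245 [-0.02  0.94  0.44  1.93 -0.86  0.47 -0.95]
-90 60 [-0.37  1.03  0.65  1.79 -0.98  0.68 -1.24]
-90 97 [-0.17  0.9   0.2   1.93 -0.46  0.36 -1.05]
-90 130 [-0.06  0.86  0.07  2.05 -0.21  0.24 -0.68]
-90 165 [ 0.08  0.85 -0.03  2.11  0.12  0.19 -0.32]
-90 200 [ 0.25  0.85 -0.15  2.07  0.47  0.25  0.04]
-90 245 [ 0.52  0.92 -0.49  1.9   0.83  0.53  0.58]
0.15
```

Run:
```python
from h import *
env.close_gripper(20)
env.move_pose(*pose(97,z=.16))
env.move_straight(*pose(97,z=.075),rate=.1)
snap('top','t1');snap('scene','s1');snap('wrist','w1')
print(env.read_time_s(),env.read_tcp_pos(),env.read_force(),env.read_gripper_width())
for n,x in (('t1',(290,140,120,120)),('s1',(110,150,130,140)),('w1',None)):
    a=cv2.imread(f'pics/{n}.png')
    if x: a=a[x[1]:x[1]+x[3],x[0]:x[0]+x[2]]; a=cv2.resize(a,None,fx=4,fy=4,interpolation=cv2.INTER_CUBIC)
    cv2.imwrite(f'pics/{n}c.png',a)
```

```text
4.4667 [ 0.54970879 -0.01779657  0.07563343] [-0.79987524  0.46410439  0.37814414] -0.0008680884489467376
```

View pics/t1c.png

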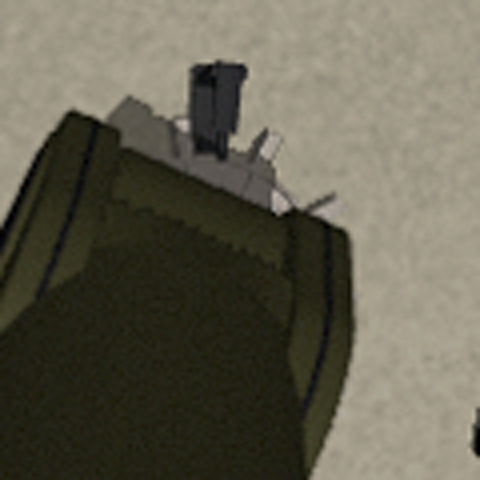

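View pics/s1c.png

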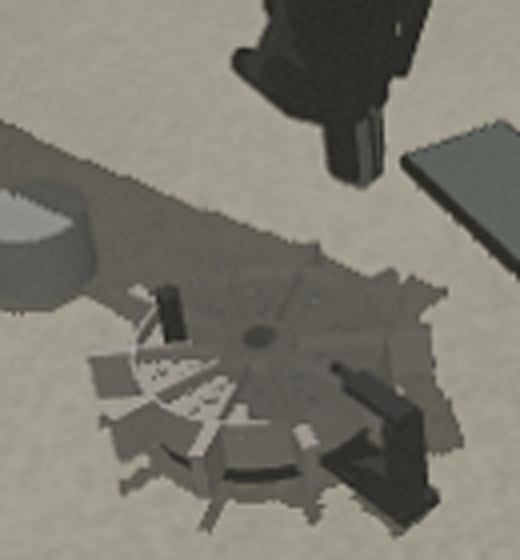

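View pics/w1c.png

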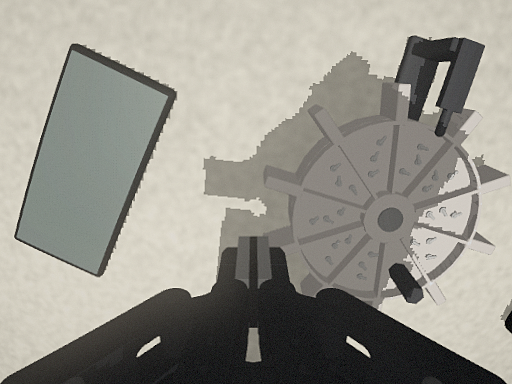

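Run:
```python
from h import *
c=np.load('pics/w1.npz')
im=cv2.imread('pics/w1.png')
def dot(X,col):
    u=proj(c,X);cv2.circle(im,tuple(int(round(i)) for i in u),2,col,-1);return np.round(u)
for k in range(10):
    a=np.radians(43.3+36*k)
    dot([H[0]+.077*np.cos(a),H[1]+.077*np.sin(a),.038],(0,0,255))
dot([*H,.038],(0,0,255))
a=np.radians(97);e=np.array([np.cos(a),np.sin(a)]);t=np.array([-e[1],e[0]])
for dr,dt in ((-.0145,-.011),(-.0145,.011),(.0145,-.011),(.0145,.011)):
    print(dot([*(H+.08*e+dr*e+dt*t),.0506],(0,255,0)))
for pa,col in((-10.7,(255,0,0)),(-5,(0,255,255))):
    a=np.radians(pa);dot([H[0]+.054*np.cos(a),H[1]+.054*np.sin(a),.054],col)
a=np.radians(-154.7);dot([H[0]+.042*np.cos(a),H[1]+.042*np.sin(a),.058],(0,255,0))
cv2.imwrite('pics/w1f.png',cv2.resize(im[30:330,180:],None,fx=2,fy=2))
```

```text
[283. 209.]
[282. 246.]
[228. 209.]
[229. 246.]
```

View pics/w1f.png

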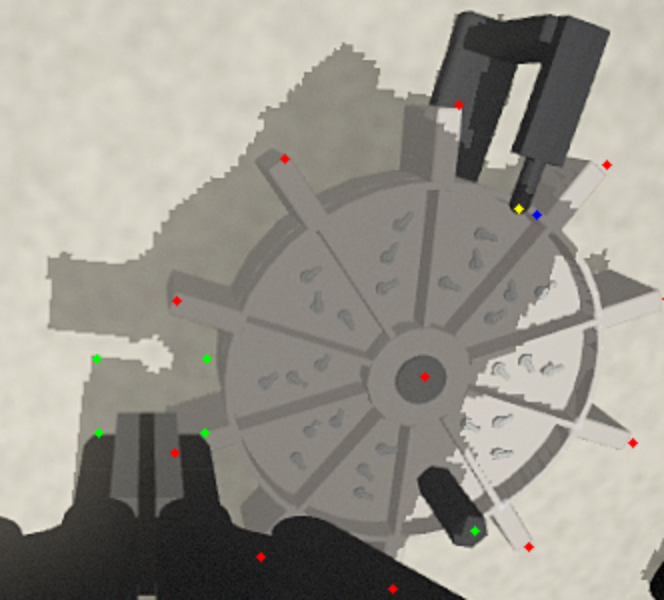

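Run:
```python
from h import *
c=np.load('pics/w1.npz');s=np.load('pics/s1.npz')
print('cam',-c['R'].T@c['t'])
a=np.radians(97);e=np.array([np.cos(a),np.sin(a)]);t=np.array([-e[1],e[0]])
for z in (.05,.06,.07,.08):
  print(z,[proj(c,[*(H+.08*e+dt*t),z]).round() for dt in(-.011,0,.011)],'scene',[proj(s,[*(H+.08*e+dt*t),z]).round(1) for dt in(-.011,0,.011)])
a=cv2.imread('pics/s1.png')[150:210,160:240];cv2.imwrite('pics/s1d.png',cv2.resize(a,(800,600),interpolation=cv2.INTER_NEAREST))
```

```text
cam [ 0.62882225 -0.00662356  0.21979672]
0.05 [array([256., 209.]), array([256., 228.]), array([256., 246.])] scene [array([205.2, 207.2]), array([200.5, 205.6]), array([195.9, 204. ])]
0.06 [array([256., 216.]), array([256., 236.]), array([256., 255.])] scene [array([204.8, 202.9]), array([200.1, 201.3]), array([195.5, 199.7])]
0.07 [array([256., 225.]), array([256., 245.]), array([256., 265.])] scene [array([204.4, 198.5]), array([199.7, 196.9]), array([195. , 195.4])]
0.08 [array([256., 234.]), array([256., 256.]), array([256., 276.])] scene [array([204.1, 194.1]), array([199.3, 192.5]), array([194.6, 191. ])]
```

View pics/s1d.png

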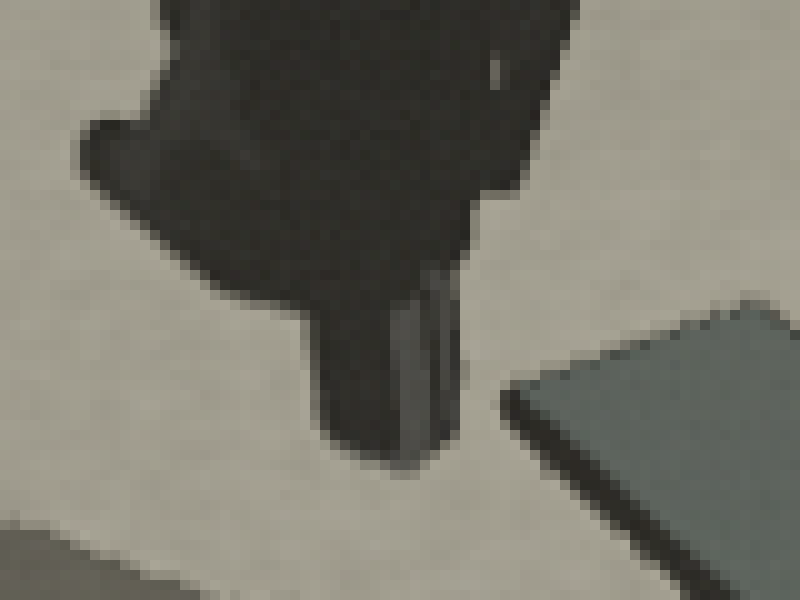

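Run:
```python
from h import *
for z in (.055,.045,.036,.030):
    env.move_straight(*pose(98,z=z),rate=.06)
    print(z,env.read_tcp_pos().round(4),env.read_force().round(2))
    if abs(env.read_force()[2])>4: break
snap('scene','s2');snap('wrist','w2');print(env.read_time_s())
a=cv2.imread('pics/s2.png')[170:270,110:240];cv2.imwrite('pics/s2d.png',cv2.resize(a,(780,600),interpolation=cv2.INTER_CUBIC))
```

```text
0.055 [ 0.5475 -0.018   0.0545] [ 0.04 -0.35 -0.01]
0.045 [ 0.5475 -0.018   0.0446] [0.28 1.06 0.14]
0.036 [ 0.5475 -0.0179  0.0356] [ 0.91  0.21 -0.08]
0.03 [ 0.5476 -0.0179  0.0296] [ 0.32  0.12 -0.26]
5.9167
```

View pics/s2d.png

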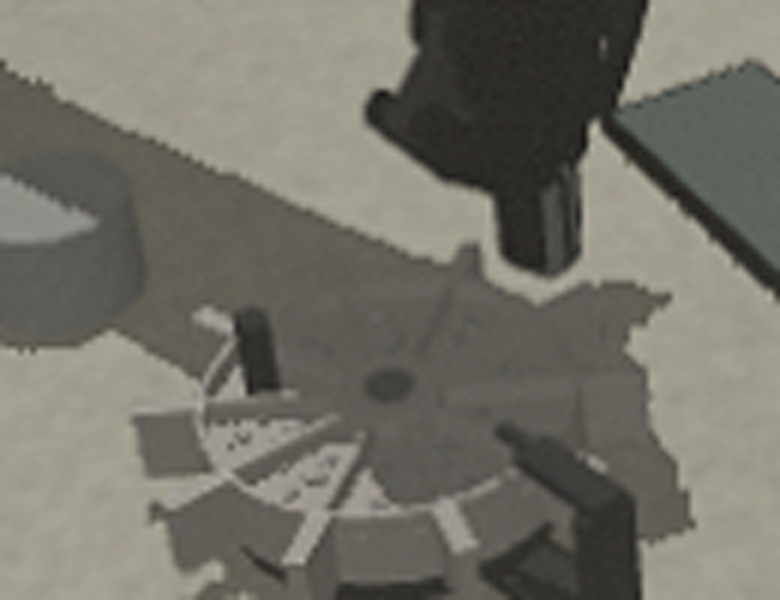

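View pics/w2.png

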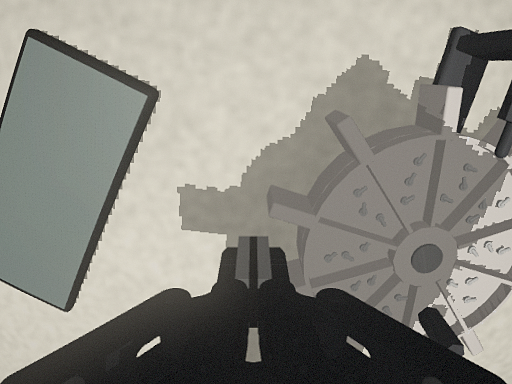

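Run:
```python
from h import *
env.move_straight(*pose(98,r=.075,z=.027),rate=.05)
print(env.read_tcp_pos().round(4),env.read_force().round(2))
for d in range(101,126,3):
    env.move_straight(*pose(d,r=.075,z=.027),rate=.03)
    print(d,env.read_force().round(2))
snap('wrist','w3');snap('scene','s3');print(env.read_time_s())
```

```text
[ 0.5485 -0.0236  0.0269] [-0.02  0.8  -0.59]
101 [ 0.4   0.57 -0.5 ]
104 [-0.57  0.29  1.02]
107 [0.17 0.41 0.1 ]
110 [-0.51 -0.82 -0.56]
113 [ 1.85 -0.16  0.45]
116 [-0.37  0.45 -0.16]
119 [-0.66 -0.05  0.39]
122 [-0.51  0.16  0.65]
125 [-0.05  0.2   0.19]
8.8333
```

View pics/w3.png

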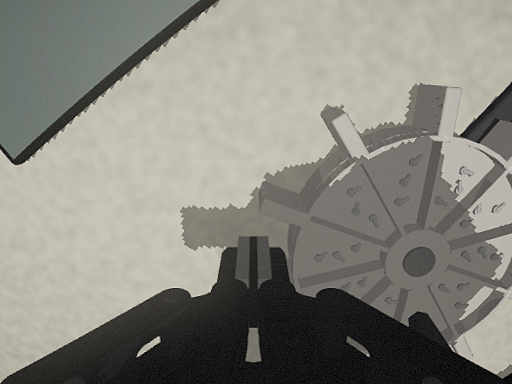

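View pics/s3.png

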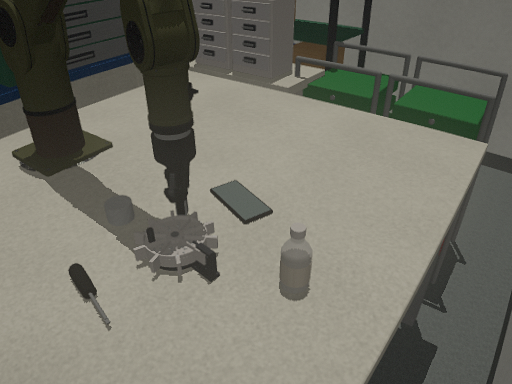

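```bash
cat >> h.py <<'E'
def tab(c,pts):
    for u,v in pts:
        w=unproj(c,u,v,.038)[:2]-H; a=np.degrees(np.arctan2(w[1],w[0])); print((u,v),'r',np.hypot(*w).round(4),'ang',a.round(1),'mod36',(a%36).round(1))
E
python3 - <<'E'
from h import *
c=np.load('pics/w2.npz');tab(c,[(343,113),(277,189),(449,88)]);print(unproj(c,427,258,.038))
c=np.load('pics/w3.npz');tab(c,[(328,110),(270,200),(452,88)]);print(unproj(c,419,261,.038))
a=cv2.imread('pics/w3.png')[70:290,220:512];cv2.imwrite('pics/w3d.png',cv2.resize(a,None,fx=2.7,fy=2.7,interpolation=cv2.INTER_CUBIC))
a=cv2.imread('pics/s3.png')[170:290,110:240];cv2.imwrite('pics/s3d.png',cv2.resize(a,None,fx=5,fy=5,interpolation=cv2.INTER_CUBIC))
E
```

```text
(343, 113) r 0.0796 ang 43.5 mod36 7.5
(277, 189) r 0.0789 ang 73.1 mod36 1.1
(449, 88) r 0.0757 ang 10.9 mod36 10.9
[ 0.55828077 -0.0963384   0.038     ]
(328, 110) r 0.0822 ang 70.6 mod36 34.6
(270, 200) r 0.0759 ang 101.6 mod36 29.6
(452, 88) r 0.0763 ang 34.4 mod36 34.4
[ 0.55844724 -0.09593541  0.038     ]
```

View pics/w3d.png

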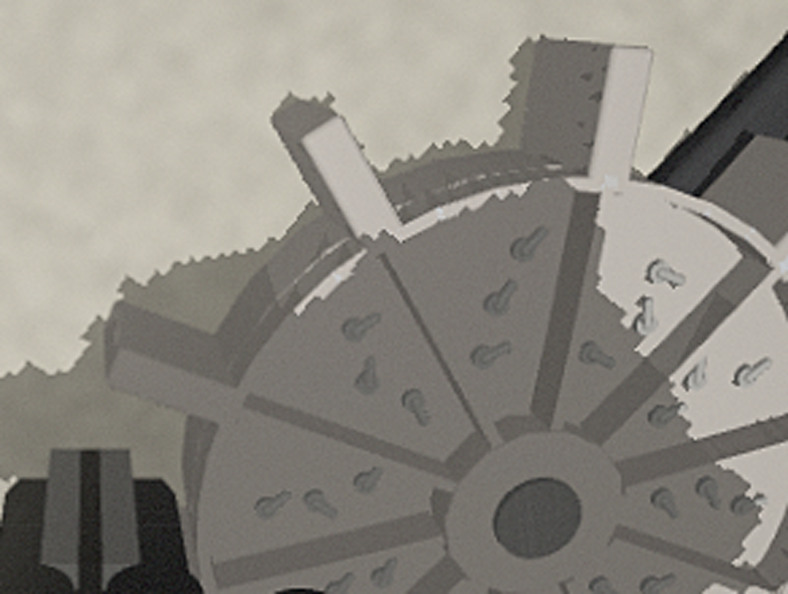

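View pics/s3d.png

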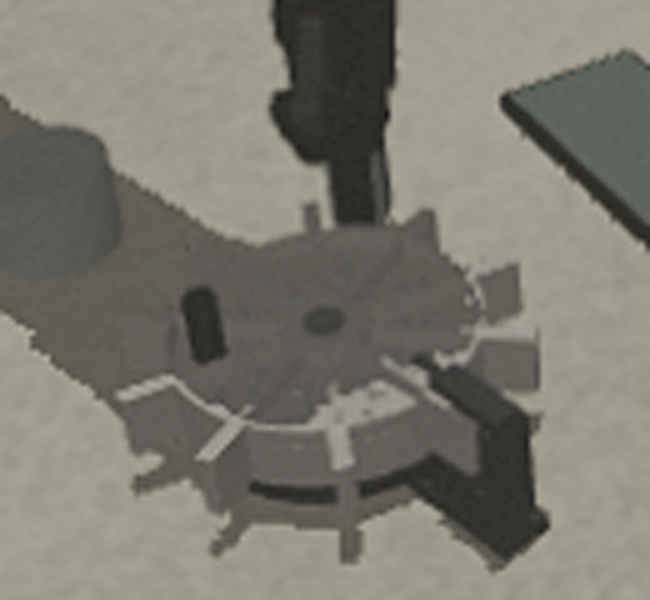

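Run:
```python
from h import *
c=np.load('pics/w3.npz');tab(c,[(338.5,116.3),(453,87.4),(262,203)])
for d in range(128,138,3):
    env.move_straight(*pose(d,r=.075,z=.027),rate=.03)
    print(d,env.read_force().round(2))
snap('wrist','w4');print(env.read_time_s())
a=cv2.imread('pics/w4.png')[70:290,220:512];cv2.imwrite('pics/w4d.png',cv2.resize(a,None,fx=2.7,fy=2.7,interpolation=cv2.INTER_CUBIC))
```

```text
(338.5, 116.3) r 0.0779 ang 69.1 mod36 33.1
(453, 87.4) r 0.0766 ang 34.1 mod36 34.1
(262, 203) r 0.0784 ang 103.5 mod36 31.5
128 [ 0.19  1.29 -0.07]
131 [ 0.54 -0.82  0.31]
134 [0.85 0.12 0.5 ]
137 [0.52 0.31 0.27]
10.0167
```

View pics/w4d.png

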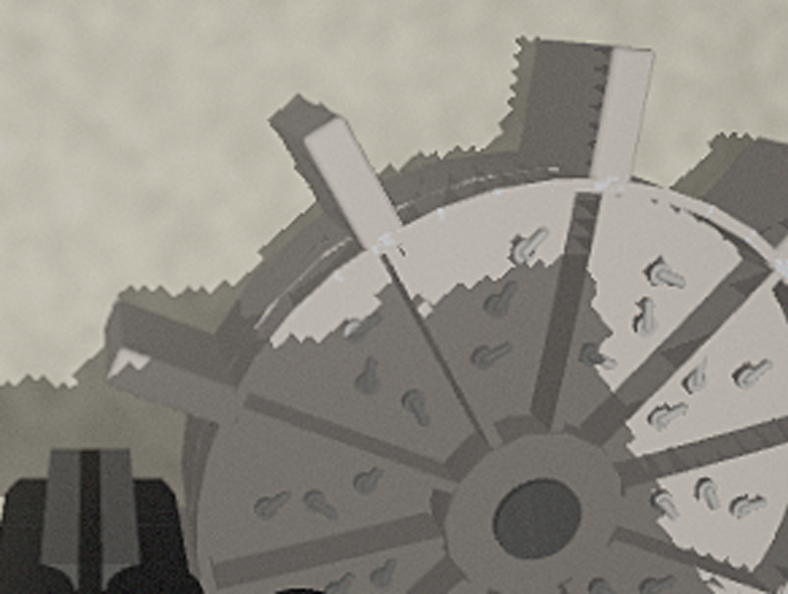

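```bash
cat >> h.py <<'E'
def look(n):
    c=snap('wrist',n)
    a=cv2.imread(f'pics/{n}.png')[70:290,220:512];cv2.imwrite(f'pics/{n}d.png',cv2.resize(a,None,fx=2.7,fy=2.7,interpolation=cv2.INTER_CUBIC))
    return c
E
python3 - <<'E'
from h import *
c=np.load('pics/w4.npz');tab(c,[(338.5,116.3),(453,87.4),(262,203)]);print(unproj(c,419,261,.038))
look('w5')
for d in (140,143):
    env.move_straight(*pose(d,r=.075,z=.027),rate=.03)
    print(d,env.read_force().round(2))
look('w6');print(env.read_time_s())
a=np.hstack([cv2.imread(f'pics/{n}.png')[70:300,230:500] for n in('w5','w6')]);cv2.imwrite('pics/w56.png',cv2.resize(a,None,fx=1.48,fy=1.48))
E
```

```text
(338.5, 116.3) r 0.0783 ang 80.9 mod36 8.9
(453, 87.4) r 0.0771 ang 46.1 mod36 10.1
(262, 203) r 0.0786 ang 115.1 mod36 7.1
[ 0.55858044 -0.09571583  0.038     ]
140 [ 0.16 -0.17 -0.07]
143 [-1.4  -0.08 -0.01]
10.6833
```

View pics/w56.png

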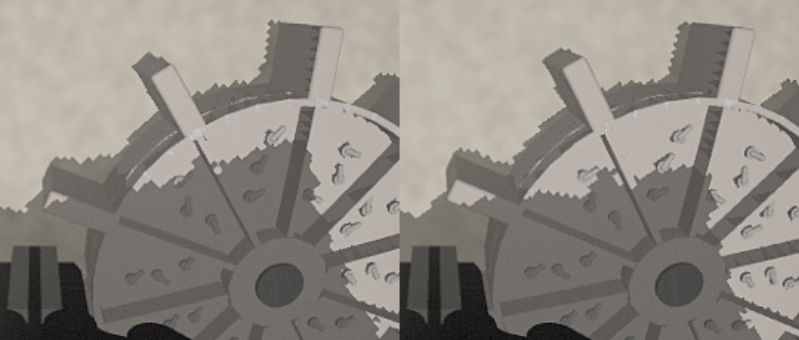

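Run:
```python
from h import *
mx=0
for d in range(147,212,4):
    env.move_straight(*pose(d,r=.075,z=.027),rate=.03)
    f=env.read_force();mx=max(mx,np.hypot(*f[:2]))
    if np.linalg.norm(f)>8: print('stop',d,f);break
look('w7');snap('scene','s7');print(mx,d,env.read_time_s())
a=np.hstack([cv2.imread('pics/w7.png')[70:300,230:500],cv2.imread('pics/s7.png')[120:350,60:330]]);cv2.imwrite('pics/w7s.png',cv2.resize(a,None,fx=1.48,fy=1.48))
```

```text
1.7496528551238746 211 16.3083
```

View pics/w7s.png

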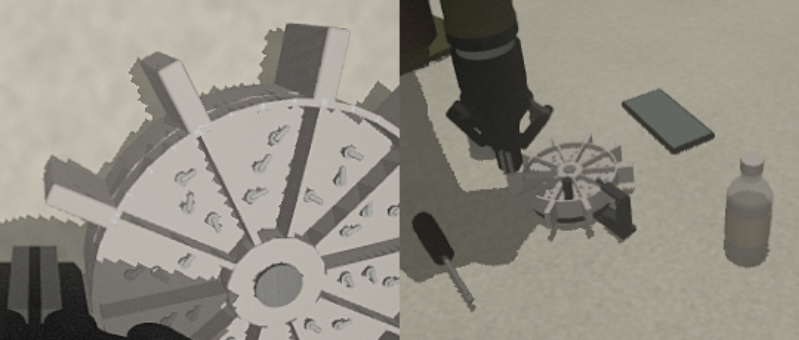

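Run:
```python
from h import *
for d in (215,219,223,227,231,234,237):
    env.move_straight(*pose(d,r=.075,z=.027),rate=.03)
    f=env.read_force();print(d,f.round(1))
    if np.linalg.norm(f)>8: break
env.sleep(.3)
look('w8');snap('scene','s8');snap('top','t8');print(env.read_time_s())
a=np.hstack([cv2.imread('pics/w8.png')[70:300,230:500],cv2.imread('pics/s8.png')[120:350,60:330]]);cv2.imwrite('pics/w8s.png',cv2.resize(a,None,fx=1.48,fy=1.48))
a=cv2.imread('pics/t8.png')[140:260,290:410];cv2.imwrite('pics/t8c.png',cv2.resize(a,(600,600),interpolation=cv2.INTER_CUBIC))
```

```text
215 [ 0.   0.4 -0.1]
219 [ 0.1  0.  -0.5]
223 [ 0.7  0.5 -0.3]
227 [0.2 0.4 0.6]
231 [-0.7 -0.6 -0.1]
234 [-0.  -0.6 -0.5]
237 [0.2 0.4 0.2]
18.95
```

View pics/w8s.png

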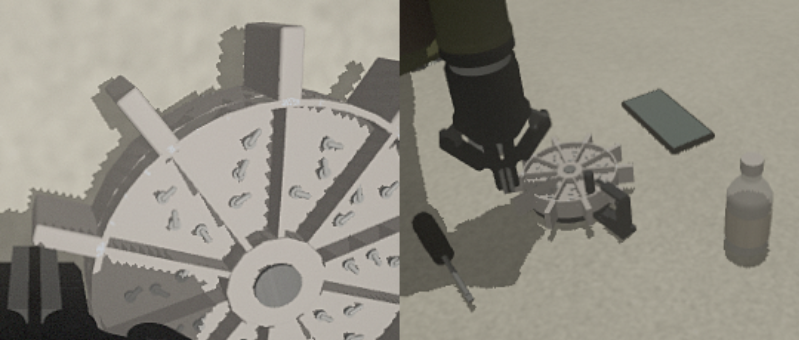

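View pics/t8c.png

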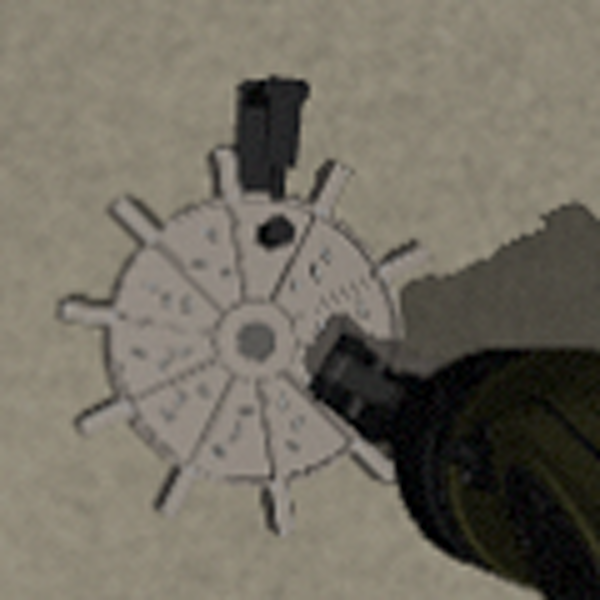

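The last click snapped home. The tabs are back at their starting pixels, and the standoff at crop (275,233) lies between the hub and the pointer tip. I'll centre the finger in its gap, then lift clear.

Run:
```python
from h import *
env.move_straight(*pose(240.5,r=.075,z=.027),rate=.03)
env.move_straight(*pose(240.5,r=.078,z=.027),rate=.03)
print(env.read_force().round(1))
env.move_straight(*pose(240.5,r=.078,z=.16),rate=.08)
p,o=pose(240.5,r=.25,z=.2)
try: env.move_straight(p,o,rate=.15)
except env.Unreachable: print('unreach')
env.sleep(.5)
snap('scene','s9');c=snap('top','t9');print(env.read_time_s(),env.read_force().round(1))
a=cv2.imread('pics/t9.png')[140:260,290:410];cv2.imwrite('pics/t9c.png',cv2.resize(a,(600,600),interpolation=cv2.INTER_CUBIC))
```

```text
[-0.3  0.3  0.5]
23.2333 [-0.6 -0.4  1.2]
```

View pics/t9c.png

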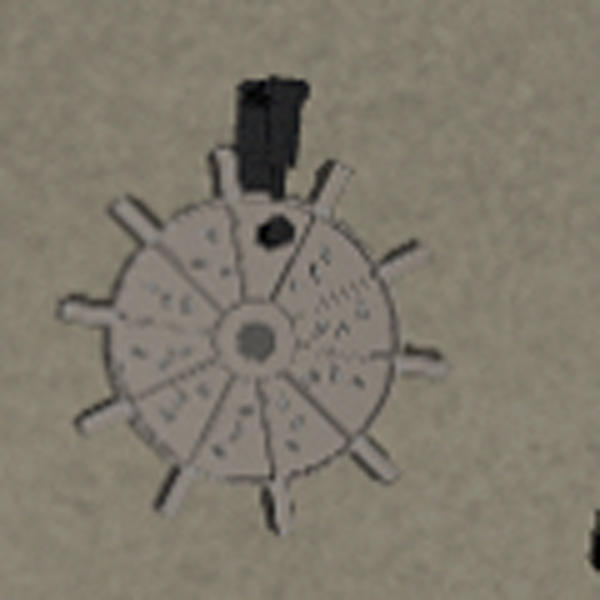

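View pics/s9.png

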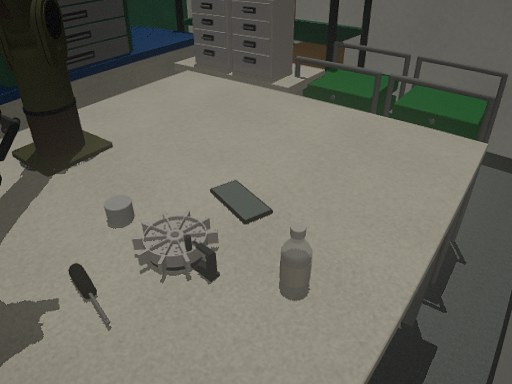

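Run:
```python
from h import *
c=np.load('pics/t9.npz');h=unproj(c,290+257/5,140+340/5,.038)[:2]
for n,u,v,z in (('st',275,233,.058),('tip',267,195,.054)):
    w=unproj(c,290+u/5,140+v/5,z)[:2]-h;print(n,np.hypot(*w),np.degrees(np.arctan2(w[1],w[0])))
env.job_done()
```

```text
st 0.04106576752168231 -6.230996431576582
tip 0.055713887467950585 -2.4923535052452275
the job is handed in; nothing more can be done
```

I turned the wheel anticlockwise four clicks with the closed fingertips pushing one tab, and the job is handed in. The standoff now rests at the pointer click. The robot lifted clear and touches nothing, and the clock read 23 s at the last reading before I handed in (limit 58 s).

- **Alignment:** the last top and scene pictures show the standoff in line with the pointer, and the tabs are back at the pixels where they started. Measured about the hub, the standoff is at -6.2° and the pointer tip at about -2.5°. That difference is about 2.7 mm at the standoff, inside the 6 mm limit.
- **Disagreements:** the pointer angle came out anywhere from about -2.5° to -10.7° depending on how I measured it. The whole click is certain; the exact offset is not. The fingertips also showed about level with the TCP in the pictures, not 25 mm ahead of it as described, so I set the pushing height by eye.
- **Forces:** the readings stayed at about 2 N or below, roughly the noise level.
- **Carousel and other objects:** the carousel shows no visible shift in the top view. The phone, driver, cleaner and tin look unmoved in the scene picture.

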